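Slide a spare tool hanger onto the bench rail

ROBOT

A 6-joint arm with a two-finger parallel gripper is mounted at the origin on the work surface. World frame = base frame: x ahead of the robot, y to its left, z up, the work surface at z = 0. Lengths are in m, angles in rad, forces in N, time in s.
With the tool pointing down it reaches from about 0.25 to 0.775 m from the base axis. Payload 4 kg.
Tool frame: the origin (TCP) lies on the centre line of the jaws, within the pads' length; the fingertips stand 25 mm ahead of it and the grasp point (between the pads) lies 6 mm ahead of it; z points along the fingers, y is the line along which they close (so a half turn about z gives the same grasp; the last joint's range is limited). The gripper opens to 94 mm and grips with 3 to 60 N. Pads are 16 mm wide; open, the fingers measure 119 mm over their backs; the gripper's body (75 mm by 177 mm) begins 78 mm behind the grasp point.
Start: joints at [1.143, 0.087, 1.371, -0, 1.684, -0.103], TCP at [0.176, 0.521, 0.231] pointing down, gripper open.
Joint ranges: [-3.1, 3.1], [-0.76, 2.03], [0.27, 2.55], [-1.08, 4.22], [0.17, 2.65], [-2.57, 2.57]. Speed limits (rad/s): [2.79, 2.79, 3.14, 3.14, 3.14, 3.14].

INTERFACE

Orientations are given as [roll, pitch, yaw] about the fixed x, y, z axes, in that order (R = Rz(yaw) Ry(pitch) Rx(roll)).
In Python, from bench import sensors, optics, ticket gives the robot as it stands.
- The arm moves only by the tool send_rows, never from a script. Its argument "rows" is a list of rows, each a list of 6 numbers: the shift along the world's x, y, z in mm, then the turn, a rotation vector about the world's x, y, z in rad. In form: [[x, y, z, wx, wy, wz], ...]. A call has 1 to 8 rows; each row shifts and turns the commanded pose from where the row before left it; what a row does not reach is not made up. A row lasts 1/12 s, in which the tool goes at most 41.7 mm and 7.16 degrees, less where a joint would pass 70% of its speed; a pose out of reach is approached as far as the arm can. A call is refused whole if a number of a shift passes 41.7 or a number of a turn 0.125, either way. A call with a gripper value outside its range is refused whole. "grip" is the finger opening in mm, from 0 to 94, set as the call begins (left out, the last holds). The fingers move at their own pace and stop on an object; the grip force is fixed at half the most. Time passes only in rows, so rows that do not move let the fingers close. It gives the time, the measured TCP pose, the force, the opening and the grip force at its end, in the units of the state.
- sensors.get_obs(): the state, without advancing time (a new reading comes with each control period).
- optics.snapshot(name): name is "scene" or "top" or "wrist"; returns the picture (384x512x3 uint8, red, green, blue); there is no depth.
- optics.camera_model(name): a dict with "vertical_fov" (degrees; the focal length in pixels is half the picture's height over the tangent of half this angle, whatever the lens; pixels are square), "cx", "cy" (the principal point, pixels), "R" (3x3) and "t" (3): a world point X has camera coordinates R X + t. Camera axes: x right, y down, z forward; pixel columns grow to the right and rows downward; lengths in m; the calibration is good to about 2 mm. A picture is of the moment at which its call begins: read the wrist's pose just before it. camera_model takes no time and is no camera call; for the wrist camera it gives the pose at the moment of the call.
- ticket.close_job(): hands the job in; it is judged then, once.
The state is a dict: "time": time; "joint_positions": joint angles; "qvel": joint speeds; "joint_torque": joint torques, N m; "tool_pos": TCP position; "ee_rot": TCP orientation; "wrist_force": force on the tool from outside, world axes, zero at the start; "wrist_torque": the same for the moment, N m; "width": finger opening in m; "finger_force": force on a finger pad.
Only numpy, scipy, OpenCV 4.12 (cv2) and the standard library are available. Lean on these libraries where they do the work, as an engineer would, in place of code of your own. Each camera call takes 0.05 s, during which the arm holds its last target. There are 200 camera calls.

TASK

Take the spare blue tool hanger out of its wooden rest, feed its glide carrier into the open end of the aluminium tool rail (the end with the spring plunger on top) and slide it past the plunger and along until it comes home against the stop block clamped somewhere inside the rail, then let go. Nobody measured where the stop sits, so slide slowly, feel for it and stop there without ramming or forcing anything, and leave the jar, the pot and the dish where they are.

Things in the scene. Friction and masses are not known exactly. Their poses are not given: they have to be found in the camera images.
- rail: Fixed aluminium C-channel, 360 mm long, 41 tall, 21 deep, on two steel posts. Origin: on the bench under its middle; x out of the slot (away from the robot), y along the rail from open to closed end. Centre line x = 0, z = 150 mm; top z = 170.5. Inside 33 mm tall, 15 deep; slot 16 tall in the +x face. A mounted hanger's axes match these.
- rail_mouth (a point): Centre of the channel at its open end (rail y = -180, z = 150 mm), axes as the rail's: +y goes in. Inside the channel a rigid brass stop block (stop_block in the rules) is clamped, its near face 110 to 250 mm in from here; it differs each time and is NOT reported: feel for it. It is 16 mm long; the rules measure to its middle.
- rail_end (a point): Centre of the channel at its closed end with the red cap (rail y = +180 mm), axes as the rail's. Beyond the stop a grey hanger like the spare one, with black pliers on its hook, is locked on the rail; its bar is 40 mm before this end.
- hanger: Loose spare hanger, 0.2 to 0.33 kg: blue bar 10 mm (x) by 20 (y) by 115 tall. Origin: middle of its foot, z up the bar, x towards its steel J-hook (28 to 56 mm up, reaching 51 mm ahead). The carrier is on the -x side, on a neck 20 mm wide (y), 12 tall, level with the carrier's centre.
- grip_tab (a point): Where to grip the hanger's bar, on its middle line, 98 mm above the foot and 17 mm below its top: take it from above across its 20 mm (along y) with 25 N or more, for in the rail the carrier pulls sideways. Axes as the hanger's.
- carrier (a point): Centre of the hanger's glide carrier (hanger x = -38, z = 70 mm): a steel frame 60 mm long (y), 14 tall, whose end meets the stop, and four bevelled white nylon buttons, together 52 long, 30 tall, 12 deep (x): 1.5 mm play each way in the rail. A sprung shoe 3 mm proud at the back rubs on the back wall: pushes to +x with 4 to 7 N, drags 1 to 5 N. Home: 30 mm from the stop's face.
- catch (a joint): Spring plunger with a black knob on top of the rail, 30 mm in from the open end, knob top 53 mm above the centre line. 0: its round nose is down, 12 mm above the centre line; grows (m) as the carrier lifts it, about 3 mm. It presses down with 4 to 7 N and takes 5 to 10 N along the rail, twice: carrier's centre 0 to 12 and 36 to 48 mm in from the open end.
- rest: Fixed beech block 90 by 70 by 40 mm; the hanger's foot stands in its slot, 22 mm deep, with 1.5 mm play each way, and lifts straight out. Origin under its centre; same yaw as the hanger at the start.
- jar: Loose green glass jar with a blue lid, 68 mm wide, 85 mm tall; origin under its centre. Leave it alone.
- pot: Loose small white pot with a violet lid, 42 mm wide, 58 mm tall; origin under its centre. Leave it alone.
- dish: Loose steel dish, 90 mm wide, 22 mm tall; origin under its centre. Leave it alone.
There are look-alikes about, which are no part of the job. Of the things like the hanger, leave any that is pink; of the rest the larger one is meant.

How it is judged:
On the way:
1. the carrier has entered the rail at its open end and is past the plunger (y of carrier in the frame of rail_mouth above 0.065 m and x of carrier in the frame of rail_mouth between -0.004 and 0.004 m and z of carrier in the frame of rail_mouth between -0.004 and 0.004 m), for 0.1 s.
At the end, for the whole second after the job is handed in: The hanger hangs upright on the rail, carrier inside the channel (within 4 mm of its centre line sideways and in height, well past the plunger), home against the stop block within 2 mm, at rest and released (all of step 1 and distance between carrier and stop_block below 0.04 m and angle between hanger's own z axis and vertical below 0.15 rad and linear speed of hanger below 0.01 m/s); the robot touches nothing.
It fails at once if the hanger is rammed against the stop (contact force between hanger and stop_block above 25 N).
It fails at once if the hanger is forced against the rail (contact force between hanger and rail above 50 N).
It fails at once if the jar is disturbed (distance of jar from where it was at the start of the episode above 0.02 m or angle between jar's own z axis and vertical above 0.3 rad).
It fails at once if the pot is disturbed (distance of pot from where it was at the start of the episode above 0.02 m or angle between pot's own z axis and vertical above 0.3 rad).
It fails at once if the dish is disturbed (distance of dish from where it was at the start of the episode above 0.02 m or angle between dish's own z axis and vertical above 0.3 rad).
It also fails if it takes over 61 s, if anything falls off the work surface, if the arm or the gripper's body presses on something with over 40 N, if the wrist force passes 120 N, or if a joint passes its speed limit or range.

## Working session

There is one attempt and no reset: what is moved stays moved. The work goes in short steps, Python scripts to look and compute and a tool call to move; the robot and the scene stay as the last step left them, time stands still between calls to the robot, and variables do not carry over. Pictures are saved under pics/ and viewed, at most 10 in all, crops included, and the job is handed in when it is done.

Besides the shell and the picture viewer there is one more tool, called after ">>>" by a JSON object that holds its "api" and its "payload". send_rows: Moves the arm, as the interface text tells. Its arguments: {"type":"object","properties":{"rows":{"type":"array"},"grip":{"type":"number"}},"required":["rows"]}

```bash
ls; mkdir -p pics; python3 - <<'E'
from bench import sensors, optics
import cv2,json
o=sensors.get_obs();print(o)
for n in ("scene","top","wrist"):
    m=optics.camera_model(n);print(n,m)
    cv2.imwrite(f"pics/{n}0.png",optics.snapshot(n)[:,:,::-1])
E
```

```text
pics
{'time': 0.0, 'joint_positions': array([ 1.14288765e+00,  8.79936136e-02,  1.37223543e+00, -5.83896976e-06,
        1.68359332e+00, -1.03093728e-01]), 'qvel': array([-0.00061431, -0.00054762,  0.00208732, -0.00065748,  0.00027972,
        0.00101881]), 'joint_torque': array([-4.45267924e-04, -3.40190578e+01, -3.02425683e+01,  7.17928517e-02,
        3.31788976e-02, -1.56808410e-04]), 'tool_pos': array([0.17532357, 0.52079494, 0.22929256]), 'ee_rot': array([-3.13937419e+00, -2.23689228e-04,  2.81677681e+00]), 'wrist_force': array([ 0.09870885,  0.6757737 , -0.36564189]), 'wrist_torque': array([-0.00379191, -0.00472694, -0.01429184]), 'finger_force': 0.0, 'width': 0.09412926152861878}
scene {'vertical_fov': 55.415181405804404, 'cx': 254.33757171893342, 'cy': 192.799649215228, 'R': array([[ 0.7183644 ,  0.69564909, -0.00499406],
       [ 0.521384  , -0.54313383, -0.65815223],
       [-0.46055545,  0.47018931, -0.75286831]]), 't': array([-0.37690982, -0.26726115,  1.22772194])}
top {'vertical_fov': 44.31440834728207, 'cx': 254.6929694709969, 'cy': 192.3876405736685, 'R': array([[-0.02468027, -0.99965376, -0.00912436],
       [-0.99506865,  0.02544213, -0.09587015],
       [ 0.09606909,  0.00671327, -0.99535203]]), 't': array([-0.05922276,  0.56626531,  1.23715138])}
wrist {'vertical_fov': 62.83552271142893, 'cx': 250.39395699528177, 'cy': 189.37815581423942, 'R': array([[ 0.31879425,  0.94782312, -0.00124679],
       [ 0.92283234, -0.31008815,  0.22852966],
       [ 0.21621908, -0.07400452, -0.97353615]]), 't': array([-0.54938801, -0.02350977,  0.38952448])}
```

```bash
python3 - <<'E'
import cv2,numpy as np
a=cv2.imread('pics/scene0.png');b=cv2.imread('pics/top0.png')
cv2.imwrite('pics/s1.png',cv2.resize(a,(800,600),interpolation=cv2.INTER_CUBIC))
cv2.imwrite('pics/t1.png',cv2.resize(b,(800,600),interpolation=cv2.INTER_CUBIC))
E
```

```text
(no output)
```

View pics/s1.png

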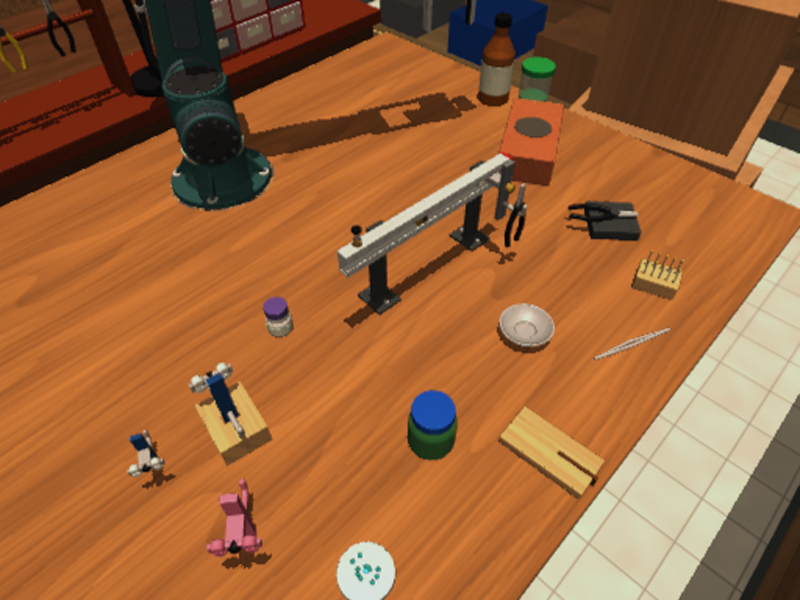

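View pics/t1.png

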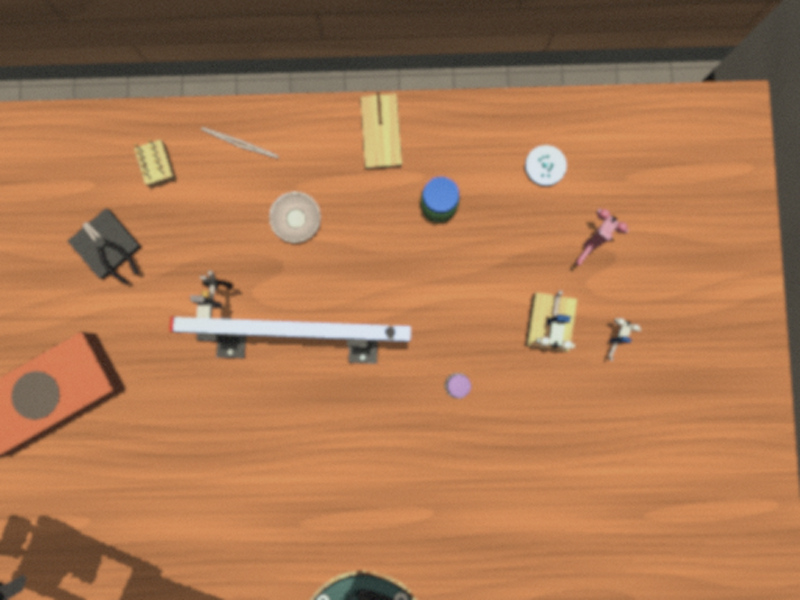

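The scene picture shows the rail with its open end at about (345,260) and its red-cap end at (510,165). The spare blue hanger stands in its rest at (225,405), with the pink and small decoys nearby. In the top picture the rail runs from (411,333), open, to (172,325), and the hanger is at (556,325). I'll enlarge the relevant parts.

```bash
python3 - <<'E'
import cv2,numpy as np
a=cv2.imread('pics/scene0.png');b=cv2.imread('pics/top0.png')
def c(im,x,y,w,h,s): 
    o=cv2.resize(im[y:y+h,x:x+w],None,fx=s,fy=s,interpolation=cv2.INTER_CUBIC)
    for k in range(0,w,10): cv2.putText(o,str(x+k),(k*s,8),0,.28,(255,255,255),1);cv2.line(o,(k*s,10),(k*s,14),(255,255,255),1)
    for k in range(0,h,10): cv2.putText(o,str(y+k),(0,k*s+3),0,.28,(255,255,255),1)
    return o
cv2.imwrite('pics/c1.png',np.vstack([np.hstack([c(a,115,225,80,60,5),c(a,205,135,80,60,5)]),np.hstack([c(b,325,175,80,60,5),c(b,215,185,80,60,5)])]))
cv2.imwrite('pics/c2.png',np.hstack([c(a,285,85,80,60,5),c(b,95,175,80,60,5)]))
E
```

```text
(no output)
```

View pics/c1.png

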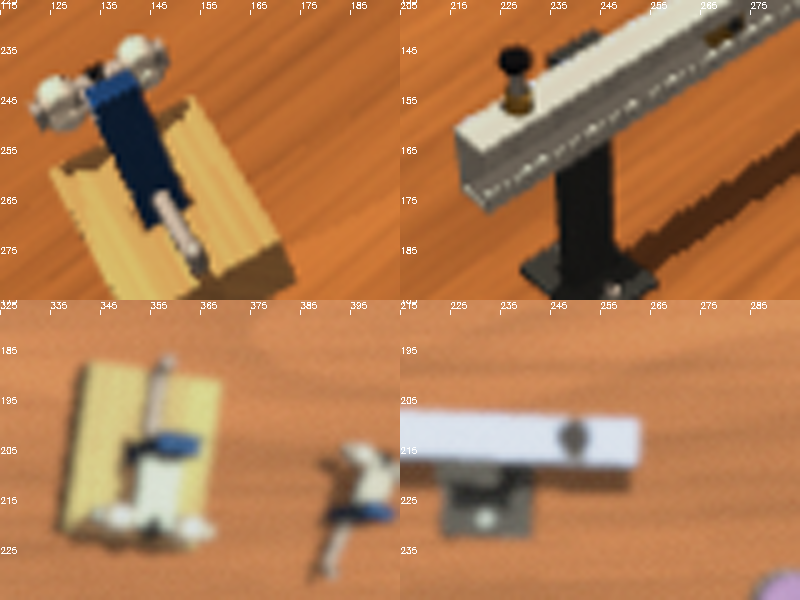

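View pics/c2.png

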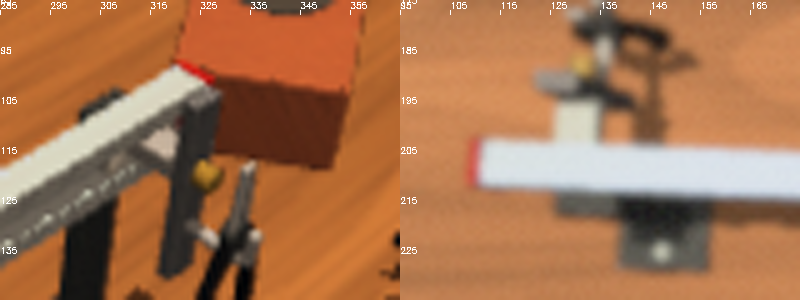

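```bash
cat > h.py <<'E'
import numpy as np, cv2
from scipy.optimize import least_squares
from bench import sensors, optics
M={n:optics.camera_model(n) for n in ("scene","top")}
def proj(m,X):
    c=np.atleast_2d(X)@np.array(m["R"]).T+m["t"]; f=192/np.tan(np.radians(m["vertical_fov"])/2)
    return c[:,:2]/c[:,2:]*f+[m["cx"],m["cy"]]
def pose(P,x0,cams):  # cams: list of (model, idx, pixels); fit x,y,z,yaw
    def r(p):
        c,s=np.cos(p[3]),np.sin(p[3]); W=P@np.array([[c,s,0],[-s,c,0],[0,0,1]])+p[:3]
        return np.concatenate([(proj(m,W[i])-u).ravel() for m,i,u in cams])
    s=least_squares(r,x0); return s.x,s.fun.reshape(-1,2)
def place(p,v):
    c,s=np.cos(p[3]),np.sin(p[3]); return np.array([c*v[0]-s*v[1],s*v[0]+c*v[1],v[2]])+p[:3]
E
python3 - <<'E'
from h import *
np.set_printoptions(precision=4,suppress=True)
P=np.array([[-.0105,-.18,.1705],[.0105,-.18,.1705],[-.0105,.18,.1705],[.0105,.18,.1705],[.0105,-.18,.1295]])
cams=[(M["scene"],[0,1,2,3,4],np.array([[216,160.6],[222.4,165],[320.6,97],[327.2,100.6],[222.4,177]])),
 (M["top"],[0,1,2,3],np.array([[262.4,217.8],[262.6,208.4],[108.2,211.8],[108.2,202.2]]))]
p,r=pose(P,[.4,.05,0,0],cams);print("rail",p);print(r)
H=np.array([[0,0,.115]])
cams=[(M["scene"],[0],np.array([[137.2,242.8]])),(M["top"],[0],np.array([[360.4,203.8]]))]
s=least_squares(lambda q:np.concatenate([(proj(m,q)-u).ravel() for m,_,u in cams]),[.45,-.35,.13]);print("bar top",s.x,s.fun)
for n,u in {"carrier?":0}.items(): pass
# rest/hanger yaw: rest corners in top at z=.04, by ray-plane
def ray(m,u,z):
    return least_squares(lambda q:(proj(m,[q[0],q[1],z])-u).ravel(),[.45,-.3]).x
A=ray(M["top"],[325+92/5,175+362/5-60],.04);B=ray(M["top"],[325+220/5,175+382/5-60],.04)
print("rest corners",A,B,"yaw",np.arctan2(*(A-B)[::-1])-np.pi/2)
print("stop?",[ray(M["scene"],[268+d,142],.15) for d in (-2,0,3)])
from bench import sensors
print(p, place(p,[0,-.18,.15]))
E
```

```text
rail [ 0.5131  0.0904  0.0004 -0.0635]
[[ 0.2771 -1.0295]
 [-0.3078 -0.6568]
 [ 0.1686  0.2033]
 [-0.4601 -0.0505]
 [ 0.9486 -0.0437]
 [-1.0871 -0.4877]
 [-0.9542  0.0397]
 [ 1.4175 -0.3277]
 [ 2.0205  0.4467]]
bar top [ 0.52   -0.3329  0.1279] [ 0.0254 -0.0035  0.0291  0.0139]
rest corners [ 0.5706 -0.309 ] [ 0.5582 -0.3762] yaw -0.18218995571623675
stop? [array([0.5156, 0.0518]), array([0.5192, 0.0552]), array([0.5245, 0.0603])]
[ 0.5131  0.0904  0.0004 -0.0635] [ 0.5017 -0.0892  0.1504]
```

The crops give the rail's open-end top corners as (216,161) and (222,165) in the scene view, and (262,218) and (263,208) in the top view. The bar top centre is at (137,243) in the scene view and (360,204) in the top view. A brass block shows through the slot near (268,142). The top view looks slightly distorted, so I'll move the wrist camera over the hanger to refine these.

>>> {"api": "send_rows", "payload": {"rows": [[0,0,35,0,0,0],[10,-25,25,0,0,0.02],[15,-38,0,0,0,0.02],[15,-38,0,0,0,0.02],[15,-38,0,0,0,0.02],[15,-38,0,0,0,0.02],[15,-38,0,0,0,0.02],[15,-38,0,0,0,0.02]], "grip": 94}}

```text
time: 0.82
tool_pos: [0.2755, 0.2664, 0.2902]
ee_rot: [3.142, 0.0, 2.959]
wrist_force: [0.8, -1.0, -0.5]
width: 0.0941
finger_force: 0.0
```

>>> {"api": "send_rows", "payload": {"rows": [[15,-38,0,0,0,0],[15,-38,0,0,0,0],[15,-38,0,0,0,0],[15,-38,0,0,0,0],[15,-38,0,0,0,0],[15,-38,0,0,0,0],[15,-38,0,0,0,0],[15,-38,0,0,0,0]]}}

```text
time: 1.48
tool_pos: [0.3955, -0.0378, 0.2905]
ee_rot: [3.141, 0.001, 2.956]
wrist_force: [1.5, 0.5, 0.1]
width: 0.0941
finger_force: 0.0
```

>>> {"api": "send_rows", "payload": {"rows": [[15,-38,0,0,0,0],[15,-38,0,0,0,0],[15,-38,0,0,0,0],[15,-38,0,0,0,0],[15,-38,0,0,0,0],[15,-38,-10,0,0,0],[15,-30,-20,0,0,0],[0,0,0,0,0,0]]}}

```text
time: 2.15
tool_pos: [0.5001, -0.2977, 0.253]
ee_rot: [3.139, -0.009, 2.952]
wrist_force: [-0.8, 1.0, -2.2]
width: 0.0941
finger_force: 0.0
```

```bash
cat >> h.py <<'E'
import pickle
def shoot(k):
    o=sensors.get_obs();m=optics.camera_model("wrist");im=optics.snapshot("wrist")
    cv2.imwrite(f"pics/w{k}.png",im[:,:,::-1]);pickle.dump((m,o),open(f"w{k}.pkl","wb"));return m,o
E
python3 -c "
from h import *
m,o=shoot(1);print(o['tool_pos'],o['ee_rot'],o['wrist_force'])"
```

```text
[ 0.50010838 -0.29774842  0.2529997 ] [ 3.13881085 -0.00919167  2.95187316] [-0.82928729  1.0396168  -2.19982944]
```

>>> {"api": "send_rows", "payload": {"rows": [[-30,30,5,0,0,0],[-30,30,5,0,0,0],[0,0,0,0,0,0],[0,0,0,0,0,0]]}}

```text
time: 2.53
tool_pos: [0.441, -0.2329, 0.2721]
ee_rot: [-3.141, 0.003, 2.959]
wrist_force: [1.4, -0.2, 0.1]
width: 0.0939
finger_force: 0.0
```

```bash
python3 -c "
from h import *
m,o=shoot(2);print(o['tool_pos'],o['ee_rot'],o['wrist_force'])
a=cv2.imread('pics/w1.png');b=cv2.imread('pics/w2.png')
cv2.imwrite('pics/w12.png',np.vstack([cv2.resize(x[84:],(800,469))[:300] if 0 else cv2.resize(x,(400,300)) for x in (a,b)]))
cv2.imwrite('pics/w1b.png',cv2.resize(a,(800,600),interpolation=cv2.INTER_CUBIC))
cv2.imwrite('pics/w2b.png',cv2.resize(b,(800,600),interpolation=cv2.INTER_CUBIC))"
```

```text
[ 0.44096843 -0.23293693  0.27211059] [-3.14063765e+00  2.96074798e-03  2.95871900e+00] [ 1.35973842 -0.20650212  0.09834364]
```

View pics/w1b.png

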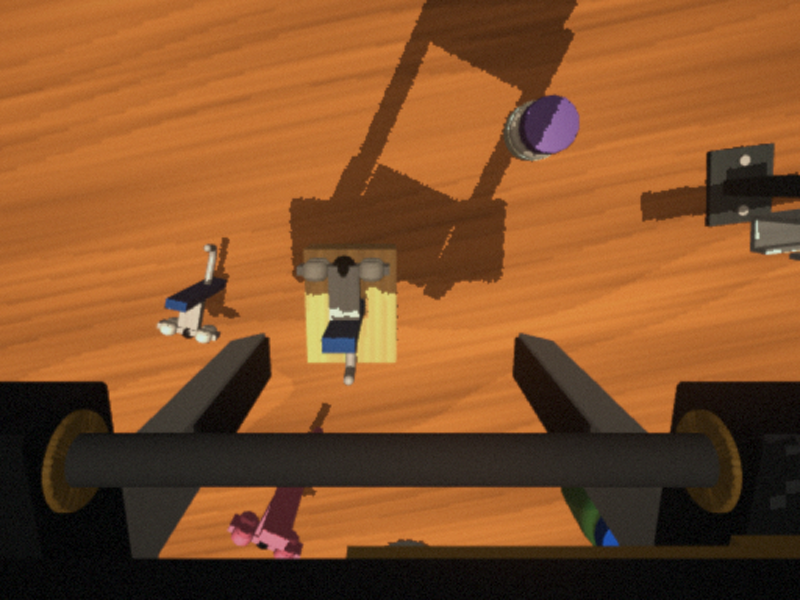

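View pics/w2b.png

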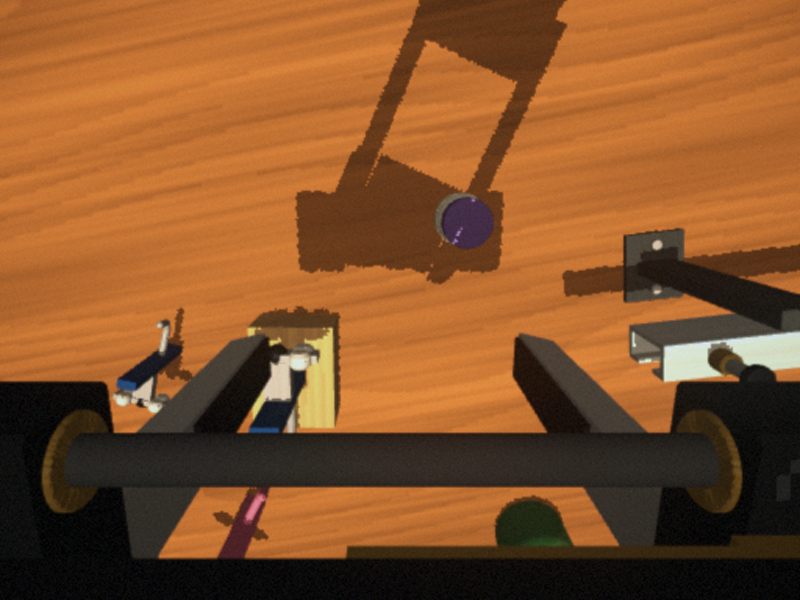

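In w1 the hanger's bar top (light blue) is centred at about (340,343) of 800x600 and its carrier buttons are at (314,270) and (374,270). The rest's edges run vertical in the image, so the tool is already aligned with the hanger. In w2 the rail mouth is at about (648,355). I'll crop both.

```bash
python3 - <<'E'
import cv2,numpy as np
a=cv2.imread('pics/w1.png');b=cv2.imread('pics/w2.png')
def c(im,x,y,w,h,s): 
    o=cv2.resize(im[y:y+h,x:x+w],None,fx=s,fy=s,interpolation=cv2.INTER_CUBIC)
    for k in range(0,w,10): cv2.putText(o,str(x+k),(k*s,8),0,.28,(255,255,255),1);cv2.line(o,(k*s,10),(k*s,14),(255,255,255),1)
    for k in range(0,h,10): cv2.putText(o,str(y+k),(0,k*s+3),0,.28,(255,255,255),1)
    return o
cv2.imwrite('pics/c3.png',np.hstack([c(a,185,155,80,100,5),c(b,395,190,80,100,5)]))
E
```

```text
(no output)
```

View pics/c3.png

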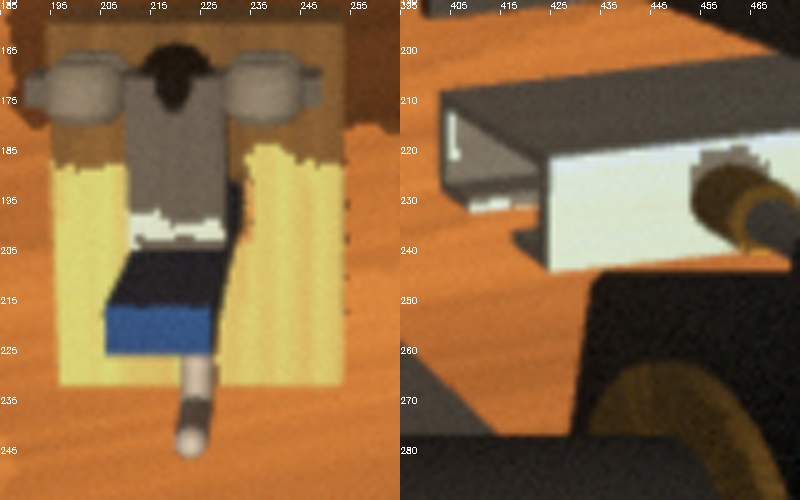

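The crop gives the bar-top corners in w1 as (205.2,215.4), (226,215.4), (226.8,225) and (205.2,225.2), with the carrier frame ends at (189.6,172.2) and (249,172.2). In w2 the rail-mouth corners are top (424.4,221.6)/(424.4,243.6) and bottom (402.8,208.2)/(402.8,227.2).

```bash
cat >> h.py <<'E'
def projd(m,X,k):
    f=192/np.tan(np.radians(m["vertical_fov"])/2); c0=np.array([m["cx"],m["cy"]])
    n=(proj(m,X)-c0)/f; return n*(1+k*(n**2).sum(1,keepdims=True))*f+c0
E
python3 - <<'E'
from h import *
np.set_printoptions(precision=4,suppress=True)
w1=pickle.load(open('w1.pkl','rb'))[0];w2=pickle.load(open('w2.pkl','rb'))[0]
P=np.array([[-.0105,-.18,.1705],[.0105,-.18,.1705],[-.0105,.18,.1705],[.0105,.18,.1705],[-.0105,-.18,.1295],[.0105,-.18,.1295]])
H=np.array([[-.005,-.01,.115],[-.005,.01,.115],[.005,.01,.115],[.005,-.01,.115],[-.038,-.03,.077],[-.038,.03,.077]])
def W(p,P):
    c,s=np.cos(p[3]),np.sin(p[3]);return P@np.array([[c,s,0],[-s,c,0],[0,0,1]])+p[:3]
obsR=[(M["scene"],[0,1,2,3,5],[[216,160.6],[222.4,165],[320.6,97],[327.2,100.6],[222.4,177]],0),
 (M["top"],[0,1,2,3],[[262.4,217.8],[262.6,208.4],[108.2,211.8],[108.2,202.2]],1),
 (w2,[0,1,4,5],[[424.4,221.6],[424.4,243.6],[402.8,208.2],[402.8,227.2]],2)]
obsH=[(w1,[0,1,2,3,4,5],[[205.2,215.4],[226,215.4],[226.8,225],[205.2,225.2],[189.6,172.2],[249,172.2]],2)]
ctrH=[(M["scene"],[[137.2,242.8]],0),(M["top"],[[360.4,203.8]],1)]
def res(q):
    k=q[8:];r=[]
    for m,i,u,j in obsR: r.append((projd(m,W(q[:4],P[i]),k[j])-u).ravel())
    for m,i,u,j in obsH: r.append((projd(m,W(q[4:8],H[i]),k[j])-u).ravel())
    for m,u,j in ctrH: r.append((projd(m,W(q[4:8],np.array([[0,0,.115]])),k[j])-u).ravel())
    return np.concatenate(r)
x0=[.51,.09,0,-.06,.52,-.333,.015,-.18,0,0,0]
for name,f in (("k=0",lambda q:res(np.r_[q[:8],0,0,0])),("k",res)):
    s=least_squares(f,x0);print(name,s.x,"rms",np.sqrt((s.fun**2).mean()));print(s.fun.reshape(-1,2).T)
q=s.x;r=q[:4];h=q[4:8]
print("mouth",place(r,[0,-.18,.15]),"grip",place(h,[0,0,.098]),"tool now",sensors.get_obs()["tool_pos"])
E
```

```text
k=0 [ 0.5128  0.0899 -0.001  -0.0646  0.5206 -0.3336  0.0151 -0.1949  0.
  0.      0.    ] rms 0.6383217896508152
[[ 0.0311 -0.5722 -0.0438 -0.6855  0.6923 -0.8949 -0.7534  1.8002  2.411
   0.7269  0.4826 -0.1177  0.0127 -0.1865  0.6885  0.0072  0.0952  0.0227
  -0.4136 -0.3502  0.4665]
 [-0.5954 -0.2187  0.6956  0.4472  0.3629 -0.2513  0.2866 -0.2456  0.5397
  -0.1798  0.4129 -0.5131  0.432  -0.5639 -0.472   0.2218 -0.0661  0.333
   0.6202 -0.2615 -0.2841]]
k [ 0.513   0.0897 -0.0005 -0.0661  0.5206 -0.3335  0.015  -0.1937  0.0199
  0.1391 -0.0087] rms 0.4519279569181686
[[-0.0689 -0.6762  0.2126 -0.4177  0.5956 -0.822  -0.6683 -0.0994  0.5727
   0.3205  0.0092 -0.3949 -0.3131 -0.0993  0.7628  0.0953  0.1973  0.0772
  -0.3917 -0.5936  1.1912]
 [-0.7223 -0.3333  0.4723  0.2346  0.2628 -0.2265  0.301  -0.2142  0.4489
  -0.1307  0.4267 -0.4495  0.4793 -0.5591 -0.4893  0.1996 -0.0678  0.38
   0.5904 -0.1374 -0.2138]]
mouth [ 0.5011 -0.0899  0.1495] grip [ 0.5206 -0.3335  0.113 ] tool now [ 0.4417 -0.2339  0.2719]
```

>>> {"api": "send_rows", "payload": {"rows": [[20,-25,-15,0,0,-0.01],[20,-25,-20,0,0,0],[20,-25,-20,0,0,0],[20,-25,-20,0,0,0],[0,0,0,0,0,0],[0,0,0,0,0,0],[0,0,0,0,0,0]], "grip": 60}}

```text
time: 3.17
tool_pos: [0.5222, -0.3348, 0.1957]
ee_rot: [3.141, 0.0, 2.947]
wrist_force: [-0.3, 0.5, -1.0]
width: 0.0603
finger_force: 0.0
```

>>> {"api": "send_rows", "payload": {"rows": [[-1.5,1.5,-25,0,0,0],[0,0,-25,0,0,0],[0,0,-15,0,0,0],[0,0,-9,0,0,0],[0,0,0,0,0,0],[0,0,0,0,0,0]]}}

```text
time: 3.67
tool_pos: [0.5208, -0.3332, 0.1235]
ee_rot: [-3.14, 0.003, 2.947]
wrist_force: [-0.3, -0.4, 1.2]
width: 0.0599
finger_force: 0.0
```

>>> {"api": "send_rows", "payload": {"rows": [[0,0,0,0,0,0],[0,0,0,0,0,0],[0,0,0,0,0,0],[0,0,0,0,0,0],[0,0,0,0,0,0],[0,0,0,0,0,0],[0,0,0,0,0,0],[0,0,0,0,0,0]], "grip": 10}}

```text
time: 4.33
tool_pos: [0.5204, -0.3334, 0.1214]
ee_rot: [3.141, 0.0, 2.947]
wrist_force: [-0.5, 1.4, 1.0]
width: 0.0199
finger_force: 30.0
```

Gripped at 19.9 mm with 30 N. Next I'll lift straight out.

>>> {"api": "send_rows", "payload": {"rows": [[0,0,6,0,0,0],[0,0,12,0,0,0],[0,0,15,0,0,0],[0,0,15,0,0,0],[0,0,15,0,0,0],[0,0,15,0,0,0],[0,0,0,0,0,0]]}}

```text
time: 4.92
tool_pos: [0.5216, -0.3344, 0.2041]
ee_rot: [-3.138, 0.006, 2.947]
wrist_force: [0.2, -0.9, -2.5]
width: 0.0198
finger_force: 30.0
```

>>> {"api": "send_rows", "payload": {"rows": [[2,20,0,0,0,0.02],[2,28,0,0,0,0.02],[2,28,0,0,0,0.02],[2,28,0,0,0,0.02],[2,28,0,0,0,0.02],[2,28,0,0,0,0.015],[2,20,0,0,0,0.013],[0,10,0,0,0,0]]}}

```text
time: 5.58
tool_pos: [0.5341, -0.1406, 0.1988]
ee_rot: [3.14, -0.001, 3.078]
wrist_force: [0.5, 0.5, -3.5]
width: 0.0202
finger_force: 30.0
```

>>> {"api": "send_rows", "payload": {"rows": [[0,0,0,0,0,0],[0,0,0,0,0,0],[0,0,0,0,0,0],[0,0,0,0,0,0]]}}

```text
time: 5.92
tool_pos: [0.5342, -0.1447, 0.1992]
ee_rot: [-3.141, -0.0, 3.073]
wrist_force: [0.3, -0.1, -2.8]
width: 0.0199
finger_force: 30.0
```

```bash
python3 - <<'E'
from h import *
m,o=shoot(3);print(o['tool_pos'],o['ee_rot'],o['wrist_force'],o['width'])
a=cv2.imread('pics/w3.png')
cv2.imwrite('pics/w3b.png',cv2.resize(a,(800,600),interpolation=cv2.INTER_CUBIC))
E
```

```text
[ 0.53423339 -0.1447424   0.1991689 ] [-3.14112415e+00 -2.91783100e-04  3.07295547e+00] [ 0.28004582 -0.11197467 -2.77489688] 0.019912333965998206
```

View pics/w3b.png

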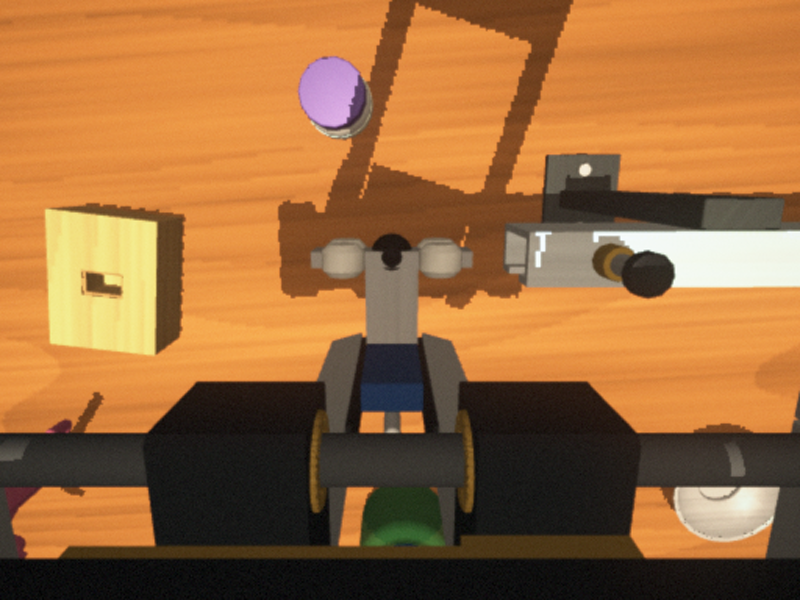

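The picture shows the hanger held level, with its carrier frame at (312–472, 258). The rail mouth is just right of it, at x about 507–526 and rows 222–286, and parallel to it. I'll lower to the insertion height and check again on an enlarged crop.

>>> {"api": "send_rows", "payload": {"rows": [[1,0,-6,0,0,0],[0,0,-6,0,0,0],[0,0,-4,0,0,0],[0,0,0,0,0,0],[0,0,0,0,0,0],[0,0,0,0,0,0]]}}

```text
time: 6.47
tool_pos: [0.5354, -0.1434, 0.1833]
ee_rot: [3.141, -0.0, 3.075]
wrist_force: [-0.4, -0.7, -2.9]
width: 0.0197
finger_force: 30.0
```

```bash
python3 - <<'E'
from h import *
m,o=shoot(4);print(o['tool_pos'],o['ee_rot'],o['wrist_force'],o['width'])
a=cv2.imread('pics/w4.png');s=5;x,y=190,130
z=cv2.resize(a[y:y+60,x:x+160],None,fx=s,fy=s,interpolation=cv2.INTER_CUBIC)
for k in range(0,160,10): cv2.putText(z,str(x+k),(k*s,8),0,.28,(255,255,255),1)
for k in range(0,60,10): cv2.putText(z,str(y+k),(0,k*s+3),0,.28,(255,255,255),1)
t=cv2.resize(cv2.imread('pics/w4.png')[90:180,180:340],(800,450))
sc=optics.snapshot("scene")[:,:,::-1]; cv2.imwrite('pics/sc4.png',sc)
q=cv2.resize(sc[120:180,170:330],None,fx=s,fy=s,interpolation=cv2.INTER_CUBIC)
for k in range(0,160,10): cv2.putText(q,str(170+k),(k*s,8),0,.28,(255,255,255),1)
for k in range(0,60,10): cv2.putText(q,str(120+k),(0,k*s+3),0,.28,(255,255,255),1)
cv2.imwrite('pics/c5.png',np.vstack([z,q]))
E
```

```text
[ 0.53535999 -0.14337559  0.18326904] [ 3.14149790e+00 -1.28325507e-04  3.07480853e+00] [-0.43358468 -0.6959909  -2.91930621] 0.019733254029815562
```

View pics/c5.png

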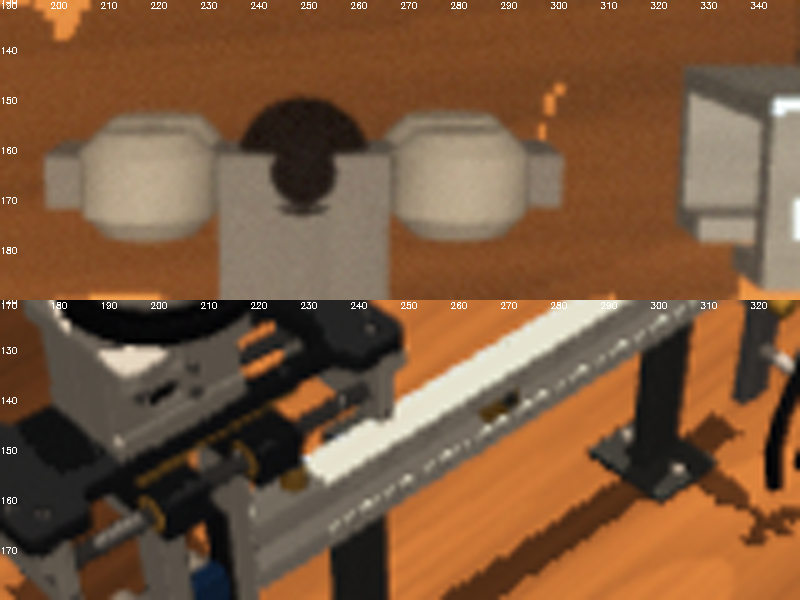

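```bash
python3 - <<'E'
from h import *
np.set_printoptions(precision=2,suppress=True)
m,o=pickle.load(open('w4.pkl','rb'))
r=np.array([.513,.0897,-.0005,-.0661])
R=np.array([[-.0105,-.18,.1295],[.0105,-.18,.1295],[.0105,-.18,.142],[-.0105,-.18,.1705]])
obs=np.array([[326.2,143.2],[326.2,174],[329.6,177.8],[343.6,149]])
pr=proj(m,np.array([place(r,v) for v in R]));print("rail pred-obs\n",pr-obs)
t=o['tool_pos'];h=np.array([t[0],t[1],t[2]-.1034,o['ee_rot'][2]-np.pi])
C=np.array([[-.038,.03,.077],[-.038,-.03,.077]])
pc=proj(m,np.array([place(h,v) for v in C]));print("frame top ends pred",pc,"obs [302.0 165.2] [198.6 165.2]")
# fit rail x,y only in this camera (z=0,yaw from tool), relative to the tool
s=least_squares(lambda q:(proj(m,np.array([place([q[0],q[1],0,r[3]],v) for v in R[:3]]))-obs[:3]).ravel(),[.51,.09]);print("rail xy",s.x*1000,s.fun)
s2=least_squares(lambda q:(proj(m,np.array([place([q[0],q[1],h[2],h[3]],v) for v in C]))-[[302,165.2],[198.6,165.2]]).ravel(),[.53,-.14]);print("hanger xy",s2.x*1000,s2.fun)
c,sn=np.cos(r[3]),np.sin(r[3]);T=np.array([[c,sn],[-sn,c]])
rel=T@(s2.x-s.x);print("hanger in rail frame",rel*1000, "yaw diff",h[3]-r[3])
E
```

```text
rail pred-obs
 [[ 1.25  0.41]
 [-0.48  0.93]
 [ 0.72  0.75]
 [ 2.29  1.31]]
frame top ends pred [[301.72 165.53]
 [198.41 165.52]] obs [302.0 165.2] [198.6 165.2]
rail xy [512.43  89.25] [ 0.75 -0.34 -0.98  0.28  0.2   0.07]
hanger xy [ 535.18 -143.22] [-0.03  0.01  0.03 -0.01]
hanger in rail frame [  38.05 -230.47] yaw diff -0.0006841214878963581
```

The hanger measures 38.05 mm in rail x against 38 wanted, with yaw matched and height consistent, so it's aligned. The brass stop shows through the slot, suggesting home at roughly 110 mm carrier travel. I'll advance slowly.

>>> {"api": "send_rows", "payload": {"rows": [[0.2,3,0,0,0,0],[0.2,3,0,0,0,0],[0.2,3,0,0,0,0],[0.2,3,0,0,0,0],[0.2,3,0,0,0,0],[0.2,2,0,0,0,0],[0.1,2,0,0,0,0],[0.1,2,0,0,0,0]]}}

```text
time: 7.23
tool_pos: [0.5368, -0.1221, 0.1834]
ee_rot: [3.142, -0.0, 3.075]
wrist_force: [-0.1, 0.1, -3.0]
width: 0.0197
finger_force: 30.0
```

>>> {"api": "send_rows", "payload": {"rows": [[0.13,2,0,0,0,0],[0.13,2,0,0,0,0],[0.13,2,0,0,0,0],[0.13,2,0,0,0,0],[0,0,0,0,0,0]]}}

```text
time: 7.65
tool_pos: [0.5373, -0.114, 0.1833]
ee_rot: [3.141, 0.0, 3.075]
wrist_force: [-0.3, 0.2, -3.9]
width: 0.0197
finger_force: 30.0
```

>>> {"api": "send_rows", "payload": {"rows": [[0.13,2,0,0,0,0],[0.13,2,0,0,0,0],[0.13,2,0,0,0,0],[0.13,2,0,0,0,0],[0.13,2,0,0,0,0],[0,0,0,0,0,0]]}}

```text
time: 8.15
tool_pos: [0.538, -0.1039, 0.1834]
ee_rot: [3.141, 0.0, 3.075]
wrist_force: [0.6, -0.9, -3.1]
width: 0.0196
finger_force: 30.0
```

>>> {"api": "send_rows", "payload": {"rows": [[0.13,2,0,0,0,0],[0.13,2,0,0,0,0],[0.13,2,0,0,0,0],[0.13,2,0,0,0,0],[0.13,2,0,0,0,0],[0,0,0,0,0,0]]}}

```text
time: 8.65
tool_pos: [0.5392, -0.094, 0.1837]
ee_rot: [3.141, 0.002, 3.075]
wrist_force: [2.2, 0.2, -4.0]
width: 0.0199
finger_force: 30.0
```

>>> {"api": "send_rows", "payload": {"rows": [[0.13,2,0,0,0,0],[0.13,2,0,0,0,0],[0.13,2,0,0,0,0],[0.13,2,0,0,0,0],[0.13,2,0,0,0,0],[0.13,2,0,0,0,0]]}}

```text
time: 9.15
tool_pos: [0.5397, -0.0841, 0.1827]
ee_rot: [-3.138, 0.001, 3.074]
wrist_force: [3.9, -2.5, -6.7]
width: 0.0197
finger_force: 30.0
```

>>> {"api": "send_rows", "payload": {"rows": [[0.13,2,0,0,0,0],[0.13,2,0,0,0,0],[0.13,2,0,0,0,0],[0.13,2,0,0,0,0]]}}

```text
time: 9.48
tool_pos: [0.5403, -0.0743, 0.1834]
ee_rot: [-3.141, 0.001, 3.075]
wrist_force: [4.1, -1.4, -2.4]
width: 0.0197
finger_force: 30.0
```

>>> {"api": "send_rows", "payload": {"rows": [[0.13,2,0,0,0,0],[0.13,2,0,0,0,0],[0.13,2,0,0,0,0],[0.13,2,0,0,0,0],[0.13,2,0,0,0,0],[0.13,2,0,0,0,0],[0.13,2,0,0,0,0],[0.13,2,0,0,0,0]]}}

```text
time: 10.15
tool_pos: [0.5412, -0.0583, 0.1838]
ee_rot: [-3.141, 0.001, 3.075]
wrist_force: [4.8, -2.2, -2.8]
width: 0.02
finger_force: 30.0
```

>>> {"api": "send_rows", "payload": {"rows": [[0.13,2,0,0,0,0],[0.13,2,0,0,0,0],[0.13,2,0,0,0,0],[0.13,2,0,0,0,0],[0.13,2,0,0,0,0],[0.13,2,0,0,0,0],[0.13,2,0,0,0,0]]}}

```text
time: 10.73
tool_pos: [0.5418, -0.0445, 0.1827]
ee_rot: [-3.141, -0.0, 3.074]
wrist_force: [4.6, -2.9, -4.7]
width: 0.0194
finger_force: 30.0
```

>>> {"api": "send_rows", "payload": {"rows": [[0.13,2,0,0,0,0],[0.13,2,0,0,0,0],[0.13,2,0,0,0,0],[0.13,2,0,0,0,0],[0.13,2,0,0,0,0],[0.13,2,0,0,0,0],[0,0,0,0,0,0]]}}

```text
time: 11.32
tool_pos: [0.5429, -0.0317, 0.1837]
ee_rot: [3.141, 0.001, 3.075]
wrist_force: [4.6, -0.6, -2.9]
width: 0.0198
finger_force: 30.0
```

```bash
python3 - <<'E'
from h import *
r=np.array([.513,.0897,0,-.0661]);m=M["scene"]
for x in (-.005,0,.006):
    for u in ([265.6,141.6],[272.5,141.5]):
        s=least_squares(lambda q:(proj(m,place(r,[x,q[0],q[1]]))-u).ravel(),[0,.15]);print(x,u,"in from mouth",s.x[0]*1000+180,"z",s.x[1]*1000)
E
```

```text
-0.005 [265.6, 141.6] in from mouth 150.76453913736322 z 139.93257971993557
-0.005 [272.5, 141.5] in from mouth 175.4679602678149 z 125.83811807971534
0 [265.6, 141.6] in from mouth 145.9029125114825 z 145.9641746900437
0 [272.5, 141.5] in from mouth 170.36070036463133 z 132.00985836758903
0.006 [265.6, 141.6] in from mouth 140.0689605604305 z 153.20208865417513
0.006 [272.5, 141.5] in from mouth 164.2319884808116 z 139.41594671305305
```

>>> {"api": "send_rows", "payload": {"rows": [[0.13,2,0,0,0,0],[0.13,2,0,0,0,0],[0.13,2,0,0,0,0],[0.13,2,0,0,0,0],[0.13,2,0,0,0,0],[0.07,1,0,0,0,0],[0.07,1,0,0,0,0],[0.07,1,0,0,0,0]]}}

```text
time: 11.98
tool_pos: [0.5436, -0.0196, 0.1836]
ee_rot: [-3.141, 0.001, 3.075]
wrist_force: [4.6, -3.2, -3.2]
width: 0.0198
finger_force: 30.0
```

>>> {"api": "send_rows", "payload": {"rows": [[0.07,1,0,0,0,0],[0.07,1,0,0,0,0],[0.07,1,0,0,0,0],[0.07,1,0,0,0,0],[0.07,1,0,0,0,0],[0.07,1,0,0,0,0]]}}

```text
time: 12.48
tool_pos: [0.544, -0.0137, 0.1836]
ee_rot: [-3.141, 0.0, 3.075]
wrist_force: [4.8, -2.5, -2.8]
width: 0.0197
finger_force: 30.0
```

>>> {"api": "send_rows", "payload": {"rows": [[0.07,1,0,0,0,0],[0.07,1,0,0,0,0],[0.07,1,0,0,0,0],[0.07,1,0,0,0,0],[0.07,1,0,0,0,0],[0.07,1,0,0,0,0]]}}

```text
time: 12.98
tool_pos: [0.5444, -0.0077, 0.1836]
ee_rot: [-3.141, 0.001, 3.075]
wrist_force: [4.8, -2.7, -3.3]
width: 0.02
finger_force: 30.0
```

>>> {"api": "send_rows", "payload": {"rows": [[0.07,1,0,0,0,0],[0.07,1,0,0,0,0],[0.07,1,0,0,0,0],[0.07,1,0,0,0,0],[0.07,1,0,0,0,0],[0.07,1,0,0,0,0]]}}

```text
time: 13.48
tool_pos: [0.5448, -0.0017, 0.1836]
ee_rot: [-3.141, 0.001, 3.075]
wrist_force: [4.7, -2.5, -3.4]
width: 0.0194
finger_force: 30.0
```

>>> {"api": "send_rows", "payload": {"rows": [[0.07,1,0,0,0,0],[0.07,1,0,0,0,0],[0.07,1,0,0,0,0],[0.07,1,0,0,0,0],[0.07,1,0,0,0,0]]}}

```text
time: 13.9
tool_pos: [0.5452, 0.0033, 0.1835]
ee_rot: [-3.141, 0.0, 3.075]
wrist_force: [3.8, -2.3, -3.5]
width: 0.0199
finger_force: 30.0
```

>>> {"api": "send_rows", "payload": {"rows": [[0.06,0.8,0,0,0,0],[0.06,0.8,0,0,0,0],[0.06,0.8,0,0,0,0],[0.06,0.8,0,0,0,0]]}}

```text
time: 14.23
tool_pos: [0.5454, 0.0065, 0.1835]
ee_rot: [-3.141, 0.0, 3.075]
wrist_force: [4.1, -3.0, -3.1]
width: 0.0195
finger_force: 30.0
```

>>> {"api": "send_rows", "payload": {"rows": [[0.06,0.8,0,0,0,0],[0.06,0.8,0,0,0,0],[0.06,0.8,0,0,0,0],[0.06,0.8,0,0,0,0]]}}

```text
time: 14.57
tool_pos: [0.5456, 0.0097, 0.1835]
ee_rot: [-3.141, 0.0, 3.075]
wrist_force: [4.6, -3.2, -3.4]
width: 0.0199
finger_force: 30.0
```

>>> {"api": "send_rows", "payload": {"rows": [[0.04,0.6,0,0,0,0],[0.04,0.6,0,0,0,0],[0.04,0.6,0,0,0,0],[0.04,0.6,0,0,0,0]]}}

```text
time: 14.9
tool_pos: [0.5458, 0.0121, 0.1835]
ee_rot: [-3.141, 0.0, 3.075]
wrist_force: [4.7, -2.6, -3.1]
width: 0.0196
finger_force: 30.0
```

>>> {"api": "send_rows", "payload": {"rows": [[0.04,0.6,0,0,0,0],[0.04,0.6,0,0,0,0],[0.04,0.6,0,0,0,0],[0.04,0.6,0,0,0,0]]}}

```text
time: 15.23
tool_pos: [0.5459, 0.0145, 0.1835]
ee_rot: [-3.141, 0.0, 3.075]
wrist_force: [5.2, -2.1, -3.6]
width: 0.0199
finger_force: 30.0
```

>>> {"api": "send_rows", "payload": {"rows": [[0.04,0.6,0,0,0,0],[0.04,0.6,0,0,0,0],[0.04,0.6,0,0,0,0],[0.04,0.6,0,0,0,0]]}}

```text
time: 15.57
tool_pos: [0.5461, 0.0168, 0.1835]
ee_rot: [-3.141, 0.0, 3.075]
wrist_force: [5.1, -2.3, -3.1]
width: 0.0198
finger_force: 30.0
```

>>> {"api": "send_rows", "payload": {"rows": [[0.04,0.6,0,0,0,0],[0.04,0.6,0,0,0,0],[0.04,0.6,0,0,0,0],[0.04,0.6,0,0,0,0]]}}

```text
time: 15.9
tool_pos: [0.5462, 0.0192, 0.1835]
ee_rot: [-3.141, 0.0, 3.074]
wrist_force: [4.3, -2.0, -2.9]
width: 0.0197
finger_force: 30.0
```

>>> {"api": "send_rows", "payload": {"rows": [[0.04,0.6,0,0,0,0],[0.04,0.6,0,0,0,0],[0.04,0.6,0,0,0,0],[0.04,0.6,0,0,0,0]]}}

```text
time: 16.23
tool_pos: [0.5464, 0.0216, 0.1835]
ee_rot: [-3.141, 0.0, 3.075]
wrist_force: [4.0, -2.6, -3.5]
width: 0.0199
finger_force: 30.0
```

>>> {"api": "send_rows", "payload": {"rows": [[0.04,0.6,0,0,0,0],[0.04,0.6,0,0,0,0],[0.04,0.6,0,0,0,0],[0.04,0.6,0,0,0,0]]}}

```text
time: 16.57
tool_pos: [0.5465, 0.024, 0.1835]
ee_rot: [-3.141, 0.0, 3.075]
wrist_force: [4.7, -2.6, -2.8]
width: 0.0195
finger_force: 30.0
```

>>> {"api": "send_rows", "payload": {"rows": [[0.04,0.6,0,0,0,0],[0.04,0.6,0,0,0,0],[0.04,0.6,0,0,0,0],[0.04,0.6,0,0,0,0]]}}

```text
time: 16.9
tool_pos: [0.5467, 0.0264, 0.1835]
ee_rot: [-3.141, 0.0, 3.074]
wrist_force: [4.0, -1.6, -2.6]
width: 0.0199
finger_force: 30.0
```

>>> {"api": "send_rows", "payload": {"rows": [[0.04,0.6,0,0,0,0],[0.04,0.6,0,0,0,0],[0.04,0.6,0,0,0,0],[0.04,0.6,0,0,0,0],[0.04,0.6,0,0,0,0]]}}

```text
time: 17.32
tool_pos: [0.5469, 0.0294, 0.1835]
ee_rot: [-3.141, 0.0, 3.074]
wrist_force: [4.7, -1.7, -2.4]
width: 0.0198
finger_force: 30.0
```

>>> {"api": "send_rows", "payload": {"rows": [[0.04,0.6,0,0,0,0],[0.04,0.6,0,0,0,0],[0.04,0.6,0,0,0,0],[0.04,0.6,0,0,0,0],[0.04,0.6,0,0,0,0]]}}

```text
time: 17.73
tool_pos: [0.5471, 0.0301, 0.1837]
ee_rot: [-3.136, 0.001, 3.074]
wrist_force: [4.7, -8.3, -1.8]
width: 0.0198
finger_force: 30.0
```

Contact: y stalled at 0.030 and the force rose to about 8 N. I'll ease the command back so that only a light touch remains, then settle.

>>> {"api": "send_rows", "payload": {"rows": [[-0.05,-0.7,0,0,0,0],[-0.05,-0.7,0,0,0,0],[0,0,0,0,0,0],[0,0,0,0,0,0]]}}

```text
time: 18.07
tool_pos: [0.547, 0.0297, 0.1836]
ee_rot: [-3.138, 0.0, 3.074]
wrist_force: [5.6, -4.6, -2.2]
width: 0.0199
finger_force: 30.0
```

>>> {"api": "send_rows", "payload": {"rows": [[0,0,0,0,0,0],[0,0,0,0,0,0],[0,0,0,0,0,0],[0,0,0,0,0,0],[0,0,0,0,0,0],[0,0,0,0,0,0]], "grip": 44}}

```text
time: 18.57
tool_pos: [0.5467, 0.0317, 0.1834]
ee_rot: [3.141, -0.001, 3.075]
wrist_force: [0.5, -0.4, 0.0]
width: 0.0441
finger_force: 0.0
```

>>> {"api": "send_rows", "payload": {"rows": [[0,0,15,0,0,0],[0,0,20,0,0,0],[0,0,20,0,0,0],[0,0,20,0,0,0],[0,0,20,0,0,0],[0,0,10,0,0,0],[0,0,0,0,0,0],[0,0,0,0,0,0]]}}

```text
time: 19.23
tool_pos: [0.547, 0.0315, 0.2883]
ee_rot: [3.141, 0.0, 3.075]
wrist_force: [-1.3, -0.7, -0.8]
width: 0.0443
finger_force: 0.0
```

```bash
python3 - <<'E'
from h import *
m,o=shoot(5);print(o['time'],o['tool_pos'],o['wrist_force'],o['width'])
a=cv2.imread('pics/w5.png');sc=optics.snapshot("scene")[:,:,::-1]
q=cv2.resize(sc[70:190,200:360],(400,300),interpolation=cv2.INTER_CUBIC)
cv2.imwrite('pics/f.png',np.vstack([np.hstack([cv2.resize(a,(400,300)),q]),cv2.resize(a[90:240,80:480],(800,300),interpolation=cv2.INTER_CUBIC)]))
E
```

```text
19.2333 [0.54704721 0.03151682 0.28830419] [-1.28468257 -0.73955304 -0.7876636 ] 0.04425492311528759
```

View pics/f.png

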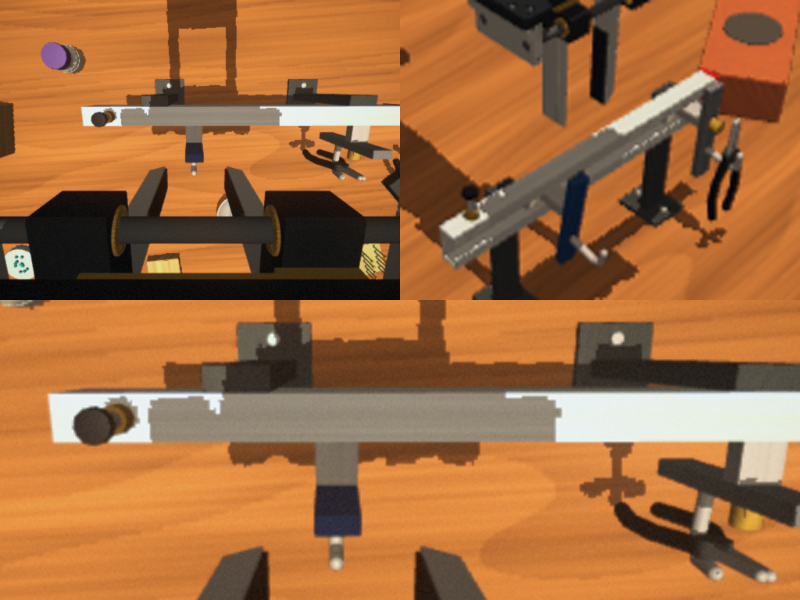

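```bash
python3 - <<'E'
from h import *
m,o=pickle.load(open('w5.pkl','rb'))
for u in ([248.9,194.8],):
    s=least_squares(lambda q:(proj(m,[q[0],q[1],.194])-u).ravel(),[.54,.03]);print("bar top centre",s.x*1000)
a=cv2.imread('pics/w5.png').astype(int)
row=a[195,225:275];print([tuple(x) for x in row[8:42:1,0:1].tolist()] and row[:,0]-row[:,2])
E
```

```text
bar top centre [543.76375027  30.79206943]
[-164 -163 -163 -162 -162 -162 -164 -162 -164 -163 -164 -148  -48   -2
    6    3    2    5    1    4    1    2    2    1    3    1    2   -1
    1    6    1    3    0   -2  -20  -90 -158 -159 -161 -164 -161 -160
 -161 -159 -161 -161 -161 -163 -158 -161]
```

The hanger hangs upright on the rail, its bar top at y about 30.5 mm. That matches where contact was felt (30.1 mm) and roughly matches the brass seen through the slot. The jar, pot and dish weren't touched and the gripper is clear, so I'm handing in.

```bash
python3 -c "
from bench import ticket
print(ticket.close_job())"
```

```text
the job is handed in; nothing more can be done
None
```

The spare hanger is on the rail past the plunger, resting against the stop with its carrier about 123 mm in, and has been released; I handed the job in at about 19 s, but no verdict came back.

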